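Stand the tipped model signal back in its tray, facing the pointer

ROBOT

A 6-joint arm with a two-finger parallel gripper is mounted at the origin on the work surface. World frame = base frame: x ahead of the robot, y to its left, z up, the work surface at z = 0. Lengths are in mm, angles in rad, forces in N, time in s.
With the tool pointing down it reaches from about 275 to 1000 mm from the base axis. Payload 8.4 kg.
Tool frame: the origin (TCP) lies at the very end of the fingers, on their centre line; the grasp point (between the pads) lies 19 mm behind it; x points along the fingers, y is the direction in which the jaws open and shut, and the axes are right-handed (so a half turn about x gives the same grasp; the last joint's range is limited). The gripper opens to 85 mm and grips with 20 to 120 N. Pads are 22 mm wide; open, the fingers measure 114 mm over their backs; the gripper's body (76 mm by 85 mm) begins 54 mm behind the grasp point. The pads swing forward as they close: fully open they stand 13 mm farther back than shut.
Start: joints at [-1.233, 0.353, 1.633, -0, 1.155, -0.002], TCP at [208.31, -589.266, 231.281] pointing down, gripper open.
Joint ranges: [-2.63, 2.63], [-0.92, 2.1], [0.06, 2.66], [-1.3, 4.44], [0, 2.69], [-3.02, 3.02]. Speed limits (rad/s): [2.22, 2.22, 2.79, 3.14, 3.14, 3.14].

INTERFACE

Orientations are given as [roll, pitch, yaw] about the fixed x, y, z axes, in that order (R = Rz(yaw) Ry(pitch) Rx(roll)).
In Python, from rig import r, grab_frame, camera_params, sign_off gives the robot as it stands.
- The arm moves only by the tool drive_tool, never from a script. Its argument "rows" is one flat list of numbers, 7 for each row, row after row: the shift along the tool's x, y, z in mm, then the turn, a rotation vector about the tool's x, y, z in degrees, then the opening in per cent of the stroke, from 0 (shut) to 100 (fully open). In form: [x, y, z, rx, ry, rz, fingers, x, y, z, rx, ry, rz, fingers, ...]. A call has 1 to 10 rows; each row is the pose to reach, as a shift and turn from the pose measured when the call began, along the tool's axes at that moment; what a row does not reach only later rows make up. A row lasts 1/8 s, in which the tool goes at most 62.5 mm and 10.7 degrees, less where a joint would pass 70% of its speed; a pose out of reach is approached as far as the arm can. A call with a gripper value outside its range is refused whole. The fingers move at their own pace and stop on an object; "newtons" is the grip in N (left out, the last holds). Time passes only in rows, so rows that repeat a pose let the fingers close. It gives the time, the measured TCP pose, the force and the opening at its end, in the units of the state.
- r.sense(): the state, without advancing time (a new reading comes with each control period).
- grab_frame(name): name is "scene" or "top"; returns the picture (420x560x3 uint8, red, green, blue); there is no depth.
- camera_params(name): a dict with "vertical_fov" (degrees; the focal length in pixels is half the picture's height over the tangent of half this angle, whatever the lens; pixels are square), "cx", "cy" (the principal point, pixels), "k1" (the pictures are not rectified: a ray, as slopes to the right and down, at radius r is drawn at 1 + k1 r^2 times it, then the intrinsics apply), "pose" (4x4, takes a point from camera to world coordinates). Camera axes: x right, y down, z forward; pixel columns grow to the right and rows downward; lengths in mm; the calibration is good to about 2 mm. A picture is of the moment at which its call begins. camera_params takes no time and is no camera call.
- sign_off(): hands the job in, once; it reports no verdict.
The state is a dict: "clock": time; "qpos": joint angles; "qvel": joint speeds; "joint_efforts": joint torques, N m; "eef_pos": TCP position; "tcp_rot": TCP orientation; "contact_force": force on the tool from outside, world axes, zero at the start; "wrist_torque": the same for the moment, N m; "opening": opening from 0.0 (shut) to 1.0 (fully open).
Only numpy, scipy, OpenCV 4.12 (cv2) and the standard library are available. Lean on these libraries where they do the work, as an engineer would, in place of code of your own. Each camera call takes 0.05 s, during which the arm holds its last target.

TASK

The tall two-lens model signal has tipped over beside its tray. Pick it up, stand it upright on the bare table and let go; then take it afresh and set it down upright, without dropping it, on the cork disc in the tray's empty place, turned about its post so that its lenses look straight at the brass pointer on the tray's edge. Leave it standing there on its own, and leave the other signals, the screwdriver and the jar as they are.

Things in the scene. Friction and masses are not known exactly. Their poses are not given: they have to be found in the camera images.
- signal: Tall model signal, 175 mm high, 0.2 kg, at first on its back, lenses up, sloping 3 degrees down to the head. Origin: centre of the base's underside; z: up the post to the head; x: the way the lenses look. Heavy dark steel base, 48 mm round, 12 mm thick; post 12 mm round; black box head (see signal_head) with two flush lenses, one above the other, on its +x face; plain grey back.
- signal_head (a point): Centre of the tall signal's head, on the post's axis, 149 mm from the base's underside; same axes as the signal. The head is 32 mm deep (x), 28 mm wide (y), 52 mm high (z). A small ridge, 14 x 6 mm and 4 mm high, lies on its top in the front (+x) half. While the signal lies, this point is about 17 mm above the table.
- tray: Fixed plywood tray with a lane along its y for three signals, 62 mm apart (y = -62, 0, 62 mm); two stand there, one place is empty. Origin: on the table, under the lane's middle. Lane floor 8 mm above the table, 60 mm wide (x), 204 mm long; the kerbs stand 12 mm above it, the near one 10 mm wide, the far one (+x) 26 mm.
- place: Cork disc 48 mm across, under 1 mm thick, flat on the lane's floor in the empty place, in any of the three. Origin: its centre, on the lane's floor. x towards the far kerb, y along the lane.
- pointer: Small brass cone on a foot, fixed on the far kerb beside the empty place, its tip towards the lane. Origin: halfway along the 18 mm cone, on the kerb's top, 43 mm across the lane from the disc's centre and up to 15 mm to either side along it. Top 12 mm above the kerb. The lenses must look at this origin, seen from above.
- disc_signal: Neighbour standing loose in the lane: same base and post, round black head 36 mm across (y), 16 mm deep, top at 148 mm above its foot. Origin: centre of the base's underside.
- short_signal: Neighbour standing loose in the lane: same base and post, black box head 26 mm deep by 34 mm wide by 30 mm high, top at 130 mm above its foot. Origin: centre of the base's underside.
- screwdriver: Loose screwdriver lying on the table on the robot's side of the tray, along its x. A bystander.
- jar: Glass jar with a steel cap, 48 mm across, 60 mm high, standing loose on the table far from the robot. Origin: centre of its underside. A bystander.
- stock_box: Fixed cardboard box 200 x 110 x 75 mm high with a strip of grey tape, to the left of the tray. Origin: centre of its underside. A bystander.
Things that resemble listed ones, but are neither listed nor needed, are in the scene too. What is shaped like the short_signal but orange or white is not meant.

How it is judged (in metres and radians):
On the way:
1. the tall signal stands upright on the bare table, let go (angle between signal's own z axis and vertical below 0.08 rad and height (world z) of signal between -0.004 and 0.004 m and contact force between signal and the fingers below 0.05 N and linear speed of signal below 0.03 m/s), for 0.2 s.
At the end, for the whole second after the job is handed in: The tall signal, let go, stands still and upright (3.4 degrees) on the lane's floor within 10 mm of the disc's centre, its lenses' line passing within 7 mm (about 9 degrees) of the pointer's origin; the other two signals are upright within 12 mm of their starts (angle between each of signal, disc_signal, short_signal's own z axis and vertical below 0.06 rad and horizontal distance between signal and place below 0.01 m and z of signal in the frame of place between -0.004 and 0.004 m and y of pointer in the frame of signal between -0.007 and 0.007 m and x of pointer in the frame of signal above 0.02 m and linear speed of signal below 0.02 m/s and contact force between signal and the fingers below 0.05 N and distance of each of disc_signal, short_signal from where it was at the start of the episode below 0.012 m); the robot touches nothing.
It fails at once if the tall signal is dropped (it falls loose faster than 0.4 m/s, a fall of about 8 mm) (linear speed of signal above 0.4 m/s and contact force between signal and the fingers below 0.05 N).
It fails at once if a neighbouring signal is tipped past 17 degrees or pushed more than 12 mm (angle between any of disc_signal, short_signal's own z axis and vertical above 0.3 rad or distance of any of disc_signal, short_signal from where it was at the start of the episode above 0.012 m).
It fails at once if the screwdriver or the jar is moved more than 20 mm (distance of any of screwdriver, jar from where it was at the start of the episode above 0.02 m).
It also fails if it takes over 64 s, if anything falls off the work surface, if the arm or the gripper's body presses on something with over 40 N, if the wrist force passes 120 N, or if a joint passes its speed limit or range.

## Working session

There is one attempt and no reset: what is moved stays moved. The work goes in short steps, Python scripts to look and compute and a tool call to move; the robot and the scene stay as the last step left them, time stands still between calls to the robot, and variables do not carry over. Pictures are saved under pics/ and viewed, and the job is handed in when it is done.

Besides the shell and the picture viewer there is one more tool, called after ">>>" as name(argument=value, ...) on one line, values as JSON. drive_tool: Moves the arm, as the interface text tells. Its arguments: {"type":"object","properties":{"rows":{"type":"array","items":{"type":"number"}},"newtons":{"type":"number"}},"required":["rows"]}

```bash
ls; mkdir -p pics; python3 - <<'E'
from rig import r, grab_frame, camera_params
import cv2
print(r.sense())
for n in("scene","top"):
    print(n,camera_params(n)); im=grab_frame(n); cv2.imwrite(f"pics/{n}0.png",im[:,:,::-1])
E
```

```text
pics
{'clock': 0.0, 'qpos': array([-1.23341019e+00,  3.53618621e-01,  1.63413327e+00, -7.04442522e-06,
        1.15521014e+00, -2.36477504e-03]), 'qvel': array([ 0.00185351, -0.00016422, -0.00200537, -0.00013564, -0.00026138,
       -0.00070547]), 'joint_efforts': array([-4.45554306e-04, -6.05262637e+01, -3.42070520e+01, -1.36908484e-04,
        9.49488545e-03, -8.31267641e-06]), 'eef_pos': array([ 208.14334453, -588.81659083,  230.58049862]), 'tcp_rot': array([-1.5684576 ,  1.56942694,  1.91288881]), 'contact_force': array([0.72433381, 0.03851209, 0.45117998]), 'wrist_torque': array([-0.00070101,  0.0096123 ,  0.01395043]), 'opening': 0.9974059483542607}
scene {'vertical_fov': 54.99703000315203, 'cx': 279.2218725921357, 'cy': 208.92467541561257, 'k1': -0.10086065999990028, 'pose': array([[-5.17346444e-01,  4.86150963e-01, -7.04279702e-01,
         1.19965569e+03],
       [ 8.55775374e-01,  2.94933512e-01, -4.25044390e-01,
         4.55907874e+02],
       [ 1.07994614e-03, -8.22600429e-01, -5.68618825e-01,
         5.48168885e+02],
       [ 0.00000000e+00,  0.00000000e+00,  0.00000000e+00,
         1.00000000e+00]])}
top {'vertical_fov': 57.819116719599094, 'cx': 280.208644630866, 'cy': 212.3541932036208, 'k1': 0.0032974430021020323, 'pose': array([[-1.75097352e-02, -9.88099746e-01,  1.52814594e-01,
         4.38627938e+02],
       [-9.99232279e-01,  2.26506537e-02,  3.19656152e-02,
         5.68455587e+01],
       [-3.50465667e-02, -1.52137566e-01, -9.87737768e-01,
         8.82647871e+02],
       [ 0.00000000e+00,  0.00000000e+00,  0.00000000e+00,
         1.00000000e+00]])}
```

View pics/scene0.png

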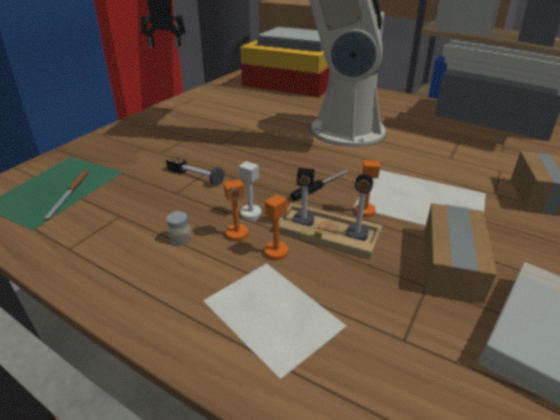

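View pics/top0.png

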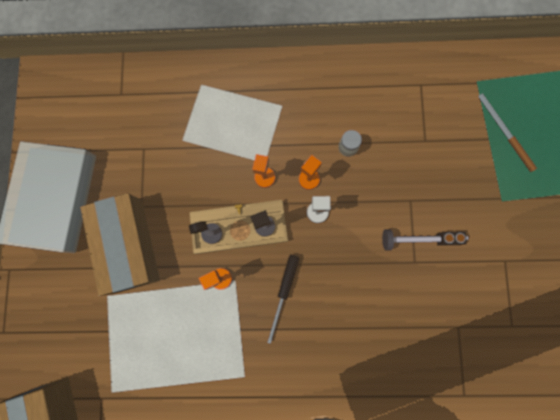

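```bash
cat > h.py <<'E'
import numpy as np, cv2
from rig import r, grab_frame, camera_params
def ray(n,px):
    p=camera_params(n); f=210/np.tan(np.radians(p["vertical_fov"]/2))
    d=(np.atleast_2d(px)-[p["cx"],p["cy"]])/f
    u=d.copy()
    for _ in range(30): u=d/(1+p["k1"]*(u**2).sum(1,keepdims=True))
    T=p["pose"]; v=np.c_[u,np.ones(len(u))]@T[:3,:3].T
    return T[:3,3],v
def onz(n,px,z):
    o,v=ray(n,px); return o+v*((z-o[2])/v[:,2])[:,None]
def tri(p1,p2):
    o1,v1=ray("top",p1);o2,v2=ray("scene",p2);v1=v1[0];v2=v2[0]
    s=np.linalg.lstsq(np.c_[v1,-v2],o2-o1,rcond=None)[0]
    a=o1+s[0]*v1;b=o2+s[1]*v2
    return (a+b)/2,np.linalg.norm(a-b)
def proj(n,X):
    p=camera_params(n); f=210/np.tan(np.radians(p["vertical_fov"]/2));T=p["pose"]
    c=(np.atleast_2d(X)-T[:3,3])@T[:3,:3]; u=c[:,:2]/c[:,2:]
    return u*(1+p["k1"]*(u**2).sum(1,keepdims=True))*f+[p["cx"],p["cy"]]
def crop(im,x0,x1,y0,y1,s,fn):
    c=cv2.resize(im[y0:y1,x0:x1],None,fx=s,fy=s,interpolation=cv2.INTER_CUBIC); cv2.imwrite(fn,c)
E
python3 - <<'E'
from h import *
t=cv2.imread("pics/top0.png");s=cv2.imread("pics/scene0.png")
crop(t,180,300,190,265,6,"pics/c1.png")
crop(t,375,475,220,260,8,"pics/c2.png")
crop(s,265,395,155,255,6,"pics/c3.png")
crop(s,160,230,150,190,10,"pics/c4.png")
E
```

```text
(no output)
```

View pics/c1.png

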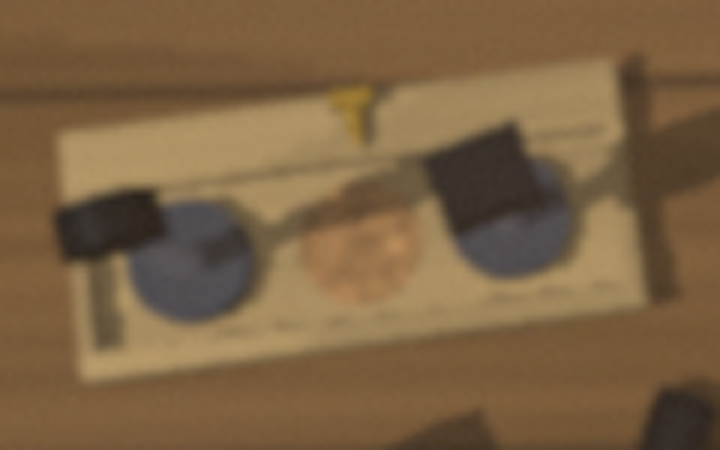

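View pics/c2.png

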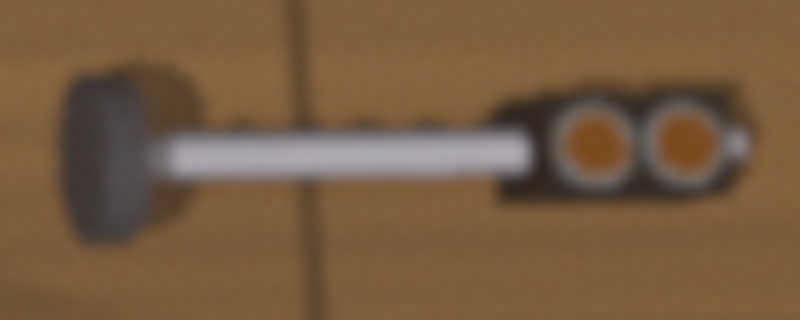

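View pics/c3.png

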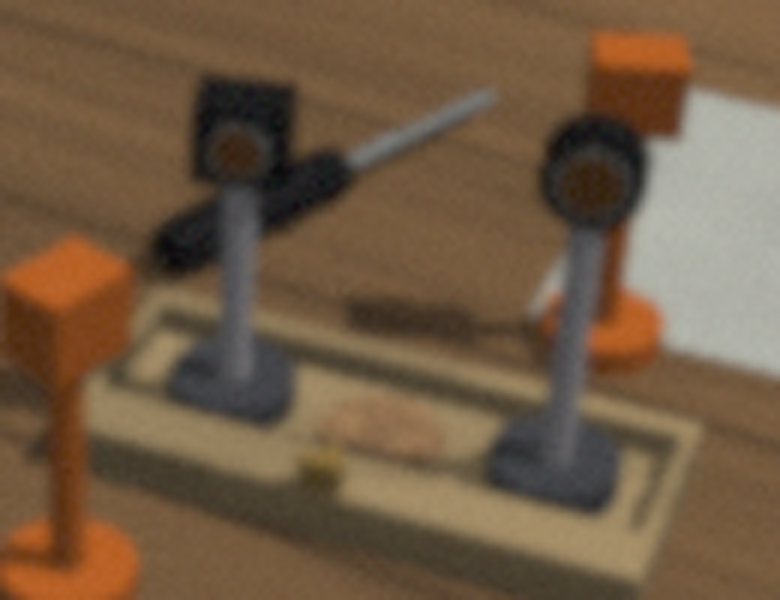

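View pics/c4.png

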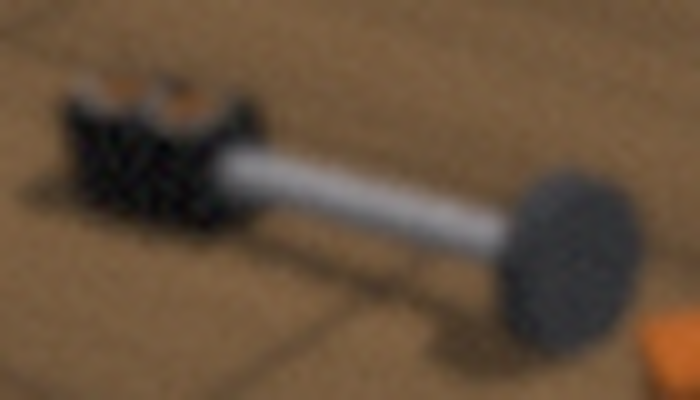

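```bash
python3 - <<'E'
from h import *
import cv2
t=cv2.imread("pics/top0.png");s=cv2.imread("pics/scene0.png")
def comps(im,lo,hi,box,mn=8):
    x0,x1,y0,y1=box
    h=cv2.cvtColor(im,cv2.COLOR_BGR2HSV); m=cv2.inRange(h,lo,hi); k=np.zeros_like(m);k[y0:y1,x0:x1]=m[y0:y1,x0:x1]
    n,l,st,c=cv2.connectedComponentsWithStats(k)
    return [(st[i].tolist(),c[i].round(2).tolist()) for i in range(1,n) if st[i][4]>=mn],l
h=cv2.cvtColor(t,cv2.COLOR_BGR2HSV)
for p in [(240,230),(235,235),(230,240),(238,206),(239,211),(212,235),(262,228),(449,238),(430,238),(450,230),(388,240)]: print(p,h[p[1],p[0]])
hs=cv2.cvtColor(s,cv2.COLOR_BGR2HSV)
for p in [(330,226),(318,233),(172,159)]: print(p,hs[p[1],p[0]])
print('lens',comps(t,(5,150,70),(18,255,255),(440,470,228,248))[0])
print('post',comps(t,(90,0,120),(180,60,255),(390,445,228,248))[0])
print('ptr',comps(t,(20,120,60),(32,255,255),(228,250,200,216))[0])
# hand px
def c(X,Y,x0,y0,s): return ((X+.5)/s-.5+x0,(Y+.5)/s-.5+y0)
l1=c(594,143,375,220,8);l2=c(684,143,375,220,8)
print('lenses',onz("top",[l1,l2],33))
print('disc',onz("top",[c(362,243,180,190,6)],8), onz("scene",[c(385,427,265,155,6)],8))
print('ptr base,tip',onz("top",[c(352,92,180,190,6),c(360,140,180,190,6)],26))
print('tray corners',onz("top",[c(*p,180,190,6) for p in [(57,135),(617,60),(648,300),(82,382)]],20))
print('scene ptr',onz("scene",[c(322,468,265,155,6)],26))
print('posttop ',onz("top",[c(165,152,375,220,8),c(530,152,375,220,8)],22))
print('bases',onz("top",[c(190,260,180,190,6),c(513,217,180,190,6)],20))
E
```

```text
(240, 230) [ 15 128 141]
(235, 235) [ 15 131 152]
(230, 240) [ 18 106 171]
(238, 206) [ 20 168 155]
(239, 211) [ 20 159 143]
(212, 235) [170   9  84]
(262, 228) [ 0  9 83]
(449, 238) [ 15 196 122]
(430, 238) [135   9 170]
(450, 230) [ 15 135 100]
(388, 240) [175  20  75]
(330, 226) [ 15 111 143]
(318, 233) [ 20 156  90]
(172, 159) [ 14 128 100]
lens [([446, 235, 7, 6, 27], [448.93, 237.56]), ([458, 235, 6, 6, 28], [460.32, 237.5])]
post [([396, 237, 45, 5, 213], [417.23, 238.92])]
ptr [([235, 205, 7, 8, 31], [238.26, 207.84])]
lenses [[ 505.64202771 -286.34711737   33.        ]
 [ 505.14557566 -310.70827354   33.        ]]
disc [[534.46906504 179.41713184   8.        ]] [[529.79652769 180.39596264   8.        ]]
ptr base,tip [[590.65053465 180.66145648  26.        ]
 [571.99129879 177.60907509  26.        ]]
tray corners [[577.5644735  295.89547334  20.        ]
 [601.79308421  79.14206294  20.        ]
 [509.17438094  69.11151176  20.        ]
 [482.42732891 284.49008187  20.        ]]
scene ptr [[585.18754219 180.9210604   26.        ]]
posttop  [[ 506.40255194 -172.22931754   22.        ]
 [ 504.35582204 -273.00403927   22.        ]]
bases [[528.0345982  243.71632005  20.        ]
 [541.88350505 119.9180822   20.        ]]
```

```bash
cat >> h.py <<'E'
from scipy.spatial.transform import Rotation as Ro
def cur():
    s=r.sense(); return s["eef_pos"],Ro.from_euler("xyz",s["tcp_rot"]).as_matrix(),s
def rel(p,Rm):
    """shift/turn from the current pose to p,Rm"""
    p0,R0,_=cur(); return (R0.T@(p-p0)).round(1),np.degrees(Ro.from_matrix(R0.T@Rm).as_rotvec()).round(1)
zs=np.array([-.02,-.9984,-.0523]);zs/=np.linalg.norm(zs)
ys=np.array([-1,.02,0.]);ys/=np.linalg.norm(ys)
xs=np.cross(ys,zs)
hc=np.array([505.4,-298.5,17.])-[0,0.8,0]
base=hc-149*zs
E
python3 - <<'E'
from h import *
p0,R0,s=cur(); print(p0,R0.round(3)); print('xs',xs,'base',base)
g=base+42*zs
for sg in(1,-1):
    y=sg*ys; x=-np.sqrt(.5)*(xs+zs); R=np.c_[x,y,np.cross(x,y)]
    for back in(110,0):
        print(sg,back,(g+14*x-back*x).round(1),rel(g+14*x-back*x,R))
print(proj("top",np.array([base,base+12*zs,hc,g])),proj("scene",np.array([base,hc,g])))
E
```

```text
[ 208.1802468  -588.88241504  230.65034338] [[-0.     0.333 -0.943]
 [ 0.001 -0.943 -0.333]
 [-1.    -0.001  0.   ]]
xs [-0.00104582 -0.05229117  0.99863133] base [ 508.38009261 -150.53377702   24.79294217]
1 110 [ 506.1 -263.8   86.8] (array([ 144.1, -207. , -389.3]), array([103.2, -31.7, -45.9]))
1 0 [ 507.7 -182.1   13.2] (array([ 217.8, -283.4, -418. ]), array([103.2, -31.7, -45.9]))
-1 110 [ 506.1 -263.8   86.8] (array([ 144.1, -207. , -389.3]), array([-65.1,  41.8, -28.9]))
-1 0 [ 507.7 -182.1   13.2] (array([ 217.8, -283.4, -418. ]), array([-65.1,  41.8, -28.9]))
[[385.6752677  237.77221073]
 [391.01256712 237.79426289]
 [451.80474633 238.04771855]
 [404.34676905 237.84949727]] [[216.74059952 176.35736283]
 [175.68018093 164.54491665]
 [204.55978286 172.84949526]]
```

>>> drive_tool(rows=[14,-21,-39,-6.5,4.2,-2.9,100,29,-41,-78,-13,8.4,-5.8,100,43,-62,-116,-19.5,12.5,-8.7,100,58,-83,-155,-26,16.7,-11.6,100,72,-104,-194,-32.5,20.9,-14.5,100,86,-124,-233,-39,25.1,-17.3,100,101,-145,-272,-45.6,29.3,-20.2,100,115,-166,-310,-52.1,33.4,-23.1,100,130,-186,-349,-58.6,37.6,-26,100,144,-207,-388,-65.1,41.8,-28.9,100], newtons=80)

```text
clock: 1.35
eef_pos: [505.6, -263.4, 86.1]
tcp_rot: [3.14, 0.731, 1.552]
contact_force: [0.3, -0.3, -0.2]
opening: 1.0
```

```bash
sed -i 's/505.4,-298.5/504.0,-298.5/' h.py; cat >> h.py <<'E'
def grasp():
    x=-np.sqrt(.5)*(xs+zs); y=-ys; return base+42*zs+14*x, np.c_[x,y,np.cross(x,y)]
E
python3 - <<'E'
from h import *
p,R=grasp(); p0,R0,s=cur(); print(p0,s["qpos"].round(3),s["clock"]); print(p,rel(p,R),rel(p-60*R[:,0],R))
E
```

```text
[ 505.60719978 -263.35753205   86.086182  ] [-0.805  0.784  1.542  0.556  1.497 -1.031] 1.35
[ 506.34841568 -182.06626109   13.22808776] (array([109.2,  -0.8,  -0. ]), array([ 0.2, -0.1,  0.1])) (array([49.2, -0.8, -0.1]), array([ 0.2, -0.1,  0.1]))
```

>>> drive_tool(rows=[35,-0.8,0,0,0,0,100,70,-0.8,0,0,0,0,100,95,-0.8,0,0,0,0,100,109,-0.8,0,0,0,0,100,109,-0.8,0,0,0,0,100])

```text
clock: 1.98
eef_pos: [506.0, -181.7, 12.9]
tcp_rot: [3.141, 0.73, 1.554]
contact_force: [-0.4, -1.3, 0.4]
opening: 0.999
```

```bash
python3 - <<'E'
from h import *
t=grab_frame("top")[:,:,::-1]; s=grab_frame("scene")[:,:,::-1]
a=cv2.resize(t[200:280,360:480],None,fx=4,fy=4);b=cv2.resize(s[110:210,140:260],None,fx=4,fy=4,)
cv2.imwrite("pics/g1.png",np.vstack([a,b]))
print(cur()[0],cur()[2]["contact_force"])
E
```

```text
[ 506.70083357 -182.97196665   13.74291142] [-0.20953888  0.45396324  0.84412168]
```

View pics/g1.png

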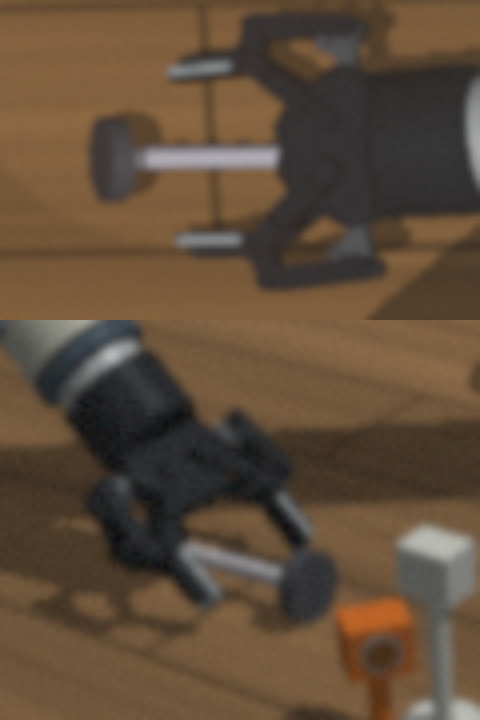

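>>> drive_tool(rows=[0,0,0,0,0,0,50,0,0,0,0,0,0,20,0,0,0,0,0,0,0,0,0,0,0,0,0,0,0,0,0,0,0,0,0,0,0,0,0,0,0,0,0,0,0,0,0,0,0,0,0,0,0,0,0,0], newtons=70)

```text
clock: 3.08
eef_pos: [506.7, -183.0, 13.8]
tcp_rot: [3.138, 0.731, 1.551]
contact_force: [-0.9, 0.0, 2.6]
opening: 0.112
```

```bash
python3 - <<'E'
from h import *
t=grab_frame("top")[:,:,::-1]; s=grab_frame("scene")[:,:,::-1]
a=cv2.resize(t[200:280,360:480],None,fx=4,fy=4);b=cv2.resize(s[110:210,140:260],None,fx=4,fy=4,)
cv2.imwrite("pics/g2.png",np.vstack([a,b]))
p,R,s=cur(); print(p,s["contact_force"],s["wrist_torque"],s["qpos"],s["opening"]); print(R.round(3))
# grasp point on post vs contact: upright pose: rotate about tool y
for sg in (1,-1):
    print(sg,(R@Ro.from_rotvec([0,sg*np.radians(90),0]).as_matrix()).round(2))
E
```

```text
[ 506.72706713 -183.00430277   13.88196358] [-0.26868339 -1.09049589  4.47348003] [-0.0222448   0.09916353  0.0665749 ] [-0.71991118  0.83371446  1.67453352  0.62905757  1.31347313 -1.08704623] 0.11684472484483686
[[ 0.015  1.    -0.01 ]
 [ 0.744 -0.017 -0.668]
 [-0.668  0.002 -0.744]]
1 [[ 0.01  1.    0.01]
 [ 0.67 -0.02  0.74]
 [ 0.74  0.   -0.67]]
-1 [[-0.01  1.   -0.01]
 [-0.67 -0.02 -0.74]
 [-0.74  0.    0.67]]
```

View pics/g2.png

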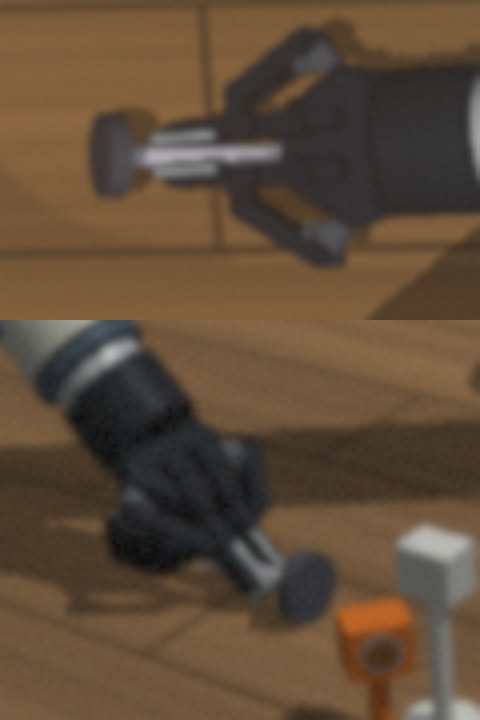

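>>> drive_tool(rows=[-13,0,-15,0,0,0,0,-35,0,-39,0,0,0,0,-57,0,-63,0,0,0,0,-80,0,-89,0,0,0,0,-80,0,-89,0,0,0,0])

```text
clock: 3.8
eef_pos: [507.6, -183.9, 136.4]
tcp_rot: [3.133, 0.735, 1.548]
contact_force: [-0.4, -0.4, -1.3]
opening: 0.113
```

>>> drive_tool(rows=[-0.2,0,2,0,-9,0,0,-1,0,5,0,-19,0,0,-2,0,7,0,-29,0,0,-3,0,9,0,-39,0,0,-5,0,11,0,-49,0,0,-7,0,12,0,-59,0,0,-9,0,13,0,-69,0,0,-11,0,14,0,-79,0,0,-13,0,14,0,-87,0,0,-15,0,14,0,-93,0,0])

```text
clock: 5.05
eef_pos: [506.9, -203.5, 135.5]
tcp_rot: [0.008, 0.78, -1.58]
contact_force: [-0.1, 0.1, -2.1]
opening: 0.116
```

```bash
python3 - <<'E'
from h import *
t=grab_frame("top")[:,:,::-1]; s=grab_frame("scene")[:,:,::-1]
cv2.imwrite("pics/u_t.png",t);cv2.imwrite("pics/u_s.png",s)
a=cv2.resize(t[190:290,340:460],None,fx=4,fy=4);b=cv2.resize(s[80:200,140:290],None,fx=4,fy=4,)
cv2.imwrite("pics/u1.png",a);cv2.imwrite("pics/u2.png",b)
p,R,s=cur(); print(p,s["contact_force"],s["wrist_torque"],s["qpos"],s["opening"]); print(R.round(3))
E
```

```text
[ 506.29585285 -202.93619841  134.07719702] [ 0.26922319 -0.48734064 -3.31604023] [ 0.59850797 -0.009879    0.00966752] [ 0.07546486  0.4636015   2.01804915 -0.97242648  1.02507559  0.77792311] 0.11286957559613789
[[-0.009  1.    -0.012]
 [-0.709 -0.014 -0.705]
 [-0.705  0.002  0.709]]
```

View pics/u1.png

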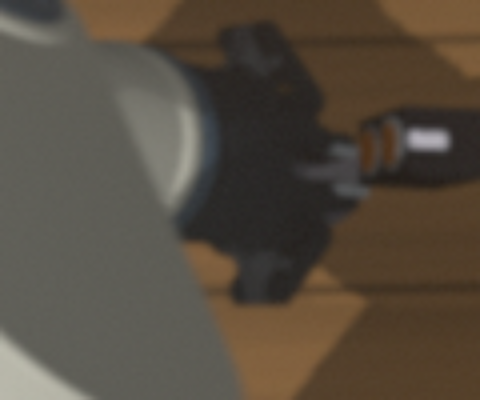

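View pics/u2.png

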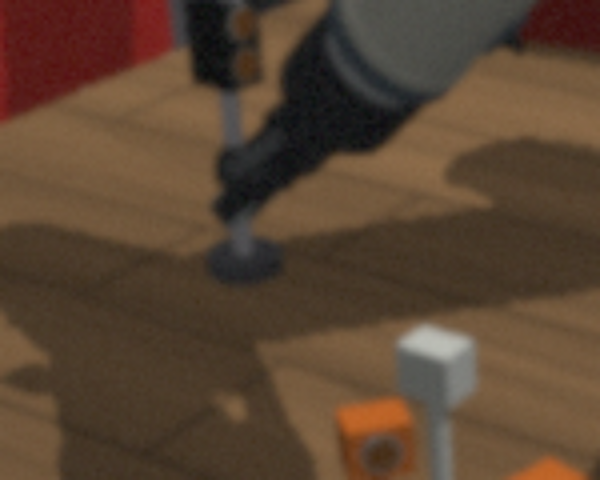

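```bash
python3 - <<'E'
from h import *
p,R,s=cur(); g=p-14*R[:,0]; print(g)
P=proj("scene",np.array([g+[0,0,z-42] for z in(0,12,60,118,123,149,175)])); print(((P-[140,80])*4).round(0))
P=proj("top",np.array([g+[0,0,z-42] for z in(123,175,179)])); print(((P-[340,190])*4).round(0))
E
```

```text
[ 506.41841219 -193.01129101  143.95045344]
[[246. 261.]
 [244. 244.]
 [236. 173.]
 [226.  82.]
 [225.  74.]
 [221.  31.]
 [216. -12.]]
[[395. 153.]
 [444. 139.]
 [448. 138.]]
```

>>> drive_tool(rows=[14,0,-14,0,0,0,0,35,0,-35,0,0,0,0,53,0,-53,0,0,0,0,62,0,-62,0,0,0,0,67,0,-67,0,0,0,0,67,0,-67,0,0,0,0,67,0,-67,0,0,0,0])

```text
clock: 6.02
eef_pos: [506.9, -203.2, 40.0]
tcp_rot: [0.004, 0.783, -1.582]
contact_force: [-0.4, 0.4, -1.9]
opening: 0.115
```

```bash
python3 - <<'E'
from h import *
s=grab_frame("scene")[:,:,::-1]
b=cv2.resize(s[110:220,140:260],None,fx=5,fy=5,)
cv2.imwrite("pics/d1.png",b)
p,R,s=cur(); print(p,s["contact_force"],s["wrist_torque"]); print(R.round(3)); g=p-14*R[:,0]
P=proj("scene",np.array([g+[0,0,z-42] for z in(0,12,60,118,123,149,175)])); print(((P-[140,110])*5).round(0))
E
```

```text
[ 506.89009562 -203.16782461   40.00066891] [-0.47270048  0.49803454 -1.79441683] [ 0.57358521 -0.05014526  0.01634215]
[[-0.008  1.    -0.012]
 [-0.709 -0.014 -0.705]
 [-0.705  0.003  0.709]]
[[325. 338.]
 [323. 318.]
 [314. 237.]
 [302. 134.]
 [301. 125.]
 [295.  76.]
 [290.  26.]]
```

View pics/d1.png

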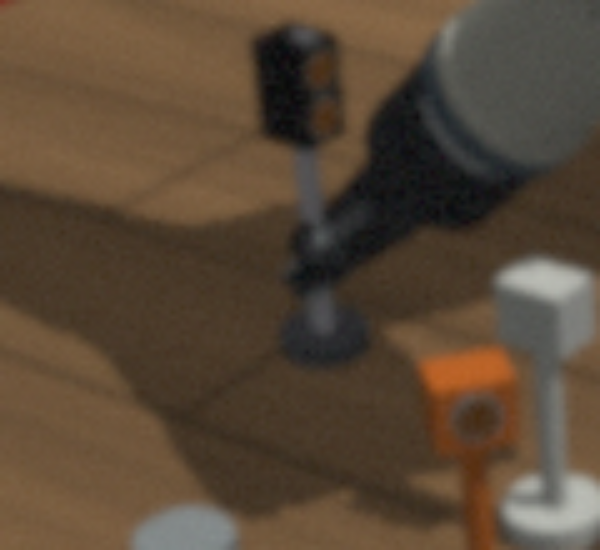

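>>> drive_tool(rows=[1.4,0,-1.4,0,0,0,0,2.8,0,-2.8,0,0,0,0,3.5,0,-3.5,0,0,0,0,3.5,0,-3.5,0,0,0,0])

```text
clock: 6.58
eef_pos: [507.2, -203.6, 36.0]
tcp_rot: [0.005, 0.781, -1.582]
contact_force: [-1.0, 1.5, 7.5]
opening: 0.117
```

>>> drive_tool(rows=[0.7,0,-0.7,0,0,0,0,0.7,0,-0.7,0,0,0,0])

```text
clock: 6.82
eef_pos: [507.2, -203.7, 36.0]
tcp_rot: [0.006, 0.779, -1.582]
contact_force: [-2.1, 4.2, 9.5]
opening: 0.112
```

>>> drive_tool(rows=[0.7,0,-0.7,0,0,0,0,0.7,0,-0.7,0,0,0,0])

```text
clock: 7.08
eef_pos: [507.2, -203.8, 36.0]
tcp_rot: [0.006, 0.778, -1.582]
contact_force: [-3.6, 5.7, 10.6]
opening: 0.116
```

>>> drive_tool(rows=[0,0,0,0,0,0,0,0,0,0,0,0,0,20,0,0,0,0,0,0,30,0,0,0,0,0,0,50,0,0,0,0,0,0,60,0,0,0,0,0,0,60,0,0,0,0,0,0,60])

```text
clock: 7.95
eef_pos: [507.2, -203.8, 36.0]
tcp_rot: [0.006, 0.778, -1.582]
contact_force: [0.7, -0.2, -0.4]
opening: 0.603
```

```bash
python3 - <<'E'
from h import *
s=grab_frame("scene")[:,:,::-1]
b=cv2.resize(s[110:220,140:260],None,fx=5,fy=5,)
cv2.imwrite("pics/d2.png",b)
p,R,s=cur(); print(p,s["contact_force"],s["wrist_torque"],s["opening"]); 
E
```

```text
[ 507.26216149 -203.74106886   36.01474145] [-0.55583676 -0.27477117 -0.2323901 ] [ 0.31103045 -0.02195084 -0.00292453] 0.597654135180866
```

View pics/d2.png

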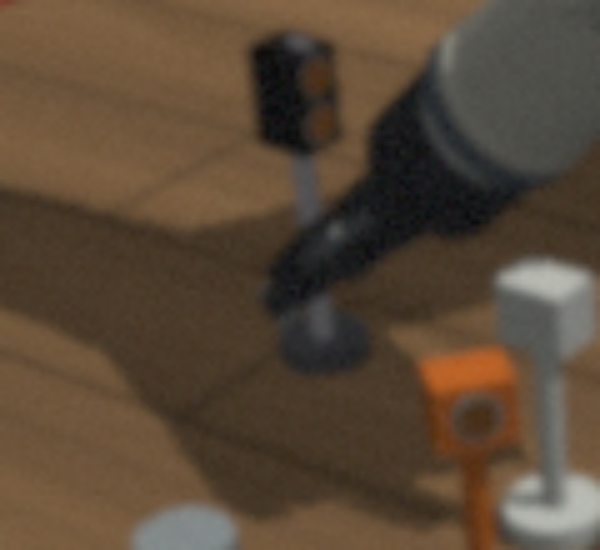

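>>> drive_tool(rows=[-15,0,0,0,0,0,60,-40,0,0,0,0,0,60,-80,0,0,0,0,0,60,-120,0,0,0,0,0,60,-160,0,0,0,0,0,60,-200,0,0,0,0,0,60,-200,0,0,0,0,0,60])

```text
clock: 8.88
eef_pos: [510.3, -58.8, 178.4]
tcp_rot: [0.012, 0.78, -1.575]
contact_force: [0.1, -0.7, -0.3]
opening: 0.602
```

```bash
python3 - <<'E'
from h import *
t=grab_frame("top")[:,:,::-1];s=grab_frame("scene")[:,:,::-1]
cv2.imwrite("pics/s_t.png",t);cv2.imwrite("pics/s_s.png",s)
cv2.imwrite("pics/s1.png",np.vstack([cv2.resize(t[200:270,370:470],None,fx=4,fy=4),cv2.resize(s[105:190,150:250],None,fx=4,fy=4)])); 
p,R,s=cur(); print(p,s["qpos"],s["clock"]); 
E
```

```text
[508.54363674 -60.94530147 176.35755466] [ 0.34143397  0.43126895  1.93238819 -0.78670918  1.23645868  0.80502522] 8.975
```

View pics/s1.png

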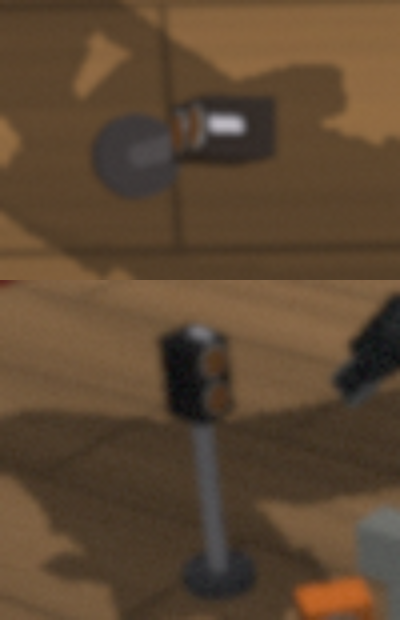

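View pics/s_t.png

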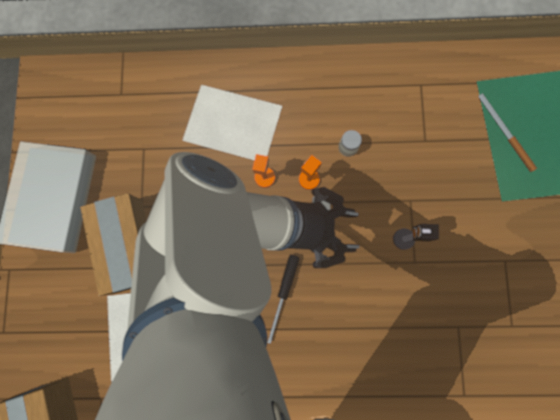

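```bash
python3 - <<'E'
from h import *
def c(X,Y,x0,y0,s): return ((X+.5)/s-.5+x0,(Y+.5)/s-.5+y0)
print('base top',onz("top",[c(135,157,370,200,4)],11),'scene base',onz("scene",[c(219,568,150,105-70,4)],12))
print('ridge top',onz("top",[c(227,124,370,200,4)],179))
print('head top far edge (-x_s)',onz("top",[c(275,112,370,200,4)],175), onz("top",[c(272,160,370,200,4)],123))
print('head top corners',onz("top",[c(198,98,370,200,4),c(275,98,370,200,4)],175))
P=proj("top",np.array([[507,-193.8,175],[507,-193.8,12],[507,-193.8+16,175],[507,-193.8-16,175]])); print(((P-[370,200])*4).round())
E
```

```text
base top [[ 506.18581922 -193.49402197   11.        ]] scene base [[ 509.57842779 -192.78808697   12.        ]]
ridge top [[ 507.44677126 -187.94130816  179.        ]]
head top far edge (-x_s) [[ 512.92731504 -211.57510281  175.        ]] [[ 494.67476275 -227.94006067  123.        ]]
head top corners [[ 520.18034463 -177.01383152  175.        ]
 [ 519.41778493 -212.09517249  175.        ]]
[[235. 124.]
 [134. 154.]
 [200. 125.]
 [271. 123.]]
```

```bash
cat >> h.py <<'E'
def down(psi):
    x=np.array([0,0,-1.]);y=np.array([np.cos(psi),np.sin(psi),0]);return np.c_[x,y,np.cross(x,y)]
E
python3 - <<'E'
from h import *
print(rel(np.array([508,-61,270.]),cur()[1]),rel(np.array([507,-150,270.]),down(1.557)),rel(np.array([507,-193.8,250.]),down(1.557)))
E
```

```text
(array([-65.7,  -0.1,  66.7]), array([0., 0., 0.])) (array([-2.300e+00,  1.000e-01,  1.292e+02]), array([-84.9,  35.7,  35.3])) (array([ 42.9,   0.7, 145.7]), array([-84.9,  35.7,  35.3]))
```

>>> drive_tool(rows=[-22,0,22,-8.5,3.6,3.5,75,-44,0,44,-17,7.1,7.1,75,-66,0,67,-25.5,10.7,10.6,75,-66,0,67,-34,14.3,14.1,75,-60,0,75,-42.5,17.9,17.7,75,-48,0,85,-51,21.4,21.2,75,-36,0,98,-59.4,25,24.7,75,-24,0,110,-67.9,28.6,28.2,75,-12,0,120,-76.4,32.1,31.8,75,-2,0,129,-84.9,35.7,35.3,75])

```text
clock: 10.22
eef_pos: [505.5, -151.4, 268.4]
tcp_rot: [-0.807, 1.553, -0.855]
contact_force: [0.3, -0.1, 0.4]
opening: 0.748
```

```bash
python3 - <<'E'
from h import *
print(cur()[0],cur()[1].round(3),cur()[2]["qpos"])
print(rel(np.array([507,-193.8,230.]),down(1.557)),rel(np.array([507,-193.8,141.]),down(1.557)))
E
```

```text
[ 505.45445117 -151.36798018  268.44491524] [[ 0.011  0.048  0.999]
 [-0.013  0.999 -0.048]
 [-1.    -0.013  0.012]] [-0.28772581  0.15688758  1.80850313 -0.01021522  1.16150573 -1.80622558]
(array([ 39. , -41.8,   3.1]), array([-2. ,  0.7,  0.7])) (array([128. , -40.7,   2.1]), array([-2. ,  0.7,  0.7]))
```

>>> drive_tool(rows=[0,-20,2,-1,0.3,0.3,75,10,-42,3,-2,0.7,0.7,75,39,-42,3,-2,0.7,0.7,75,39,-42,3,-2,0.7,0.7,75])

```text
clock: 10.72
eef_pos: [504.3, -194.2, 226.9]
tcp_rot: [2.921, 1.564, 2.906]
contact_force: [-0.0, 0.7, 0.8]
opening: 0.751
```

```bash
python3 - <<'E'
from h import *
print(cur()[0],cur()[1].round(3))
print(rel(np.array([507,-193.8,141.]),down(1.557)))
t=grab_frame("top")[:,:,::-1];s=grab_frame("scene")[:,:,::-1]
cv2.imwrite("pics/k1.png",np.vstack([cv2.resize(t[180:270,370:470],None,fx=4,fy=4),cv2.resize(s[75:190,150:250],None,fx=4,fy=4)])); 
E
```

```text
[ 504.29793069 -194.16809227  226.93008602] [[-0.007  0.015  1.   ]
 [ 0.002  1.    -0.015]
 [-1.     0.001 -0.007]]
(array([85.9,  0.3,  3.3]), array([-0.1, -0.4, -0.1]))
```

View pics/k1.png

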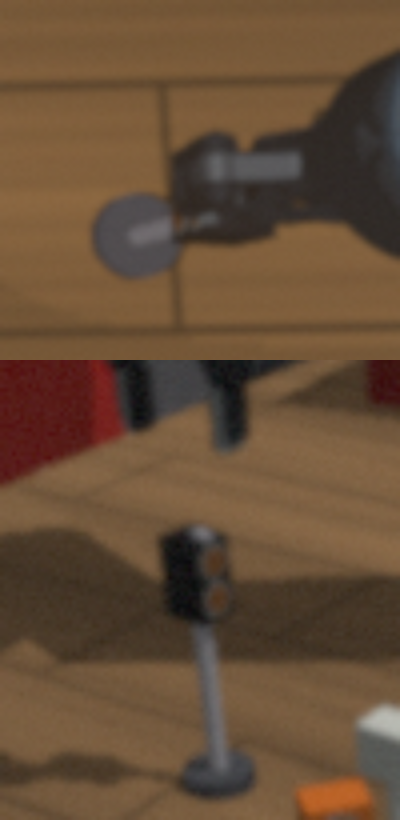

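>>> drive_tool(rows=[0,0,3,0,-0.4,0,75,25,0,3,0,-0.4,0,75,50,0,3,0,-0.4,0,75,75,0,3,0,-0.4,0,75,86,0,3,0,-0.4,0,75,86,0,3,0,-0.4,0,75])

```text
clock: 11.58
eef_pos: [509.1, -194.1, 143.7]
tcp_rot: [0.002, 1.566, -0.012]
contact_force: [-1.3, -0.3, -0.7]
opening: 0.748
```

>>> drive_tool(rows=[0,0,0,0,0,0,60,0,0,0,0,0,0,50,0,0,0,0,0,0,45,0,0,0,0,0,0,40,0,0,0,0,0,0,35,0,0,0,0,0,0,30,0,0,0,0,0,0,20,0,0,0,0,0,0,10,0,0,0,0,0,0,10], newtons=40)

```text
clock: 12.7
eef_pos: [509.5, -194.4, 144.2]
tcp_rot: [-0.088, 1.565, -0.102]
contact_force: [0.1, -0.7, 5.3]
opening: 0.371
```

```bash
python3 - <<'E'
from h import *
p,R,s=cur();print(p,R.round(3),s["opening"],s["contact_force"])
s=grab_frame("scene")[:,:,::-1]
cv2.imwrite("pics/k2.png",cv2.resize(s[75:190,150:250],None,fx=5,fy=5)); 
E
```

```text
[ 509.52023864 -194.38600513  144.15682928] [[ 0.006  0.014  1.   ]
 [-0.001  1.    -0.014]
 [-1.    -0.     0.006]] 0.37122952220309896 [ 0.14097755 -0.70397074  5.31415886]
```

View pics/k2.png

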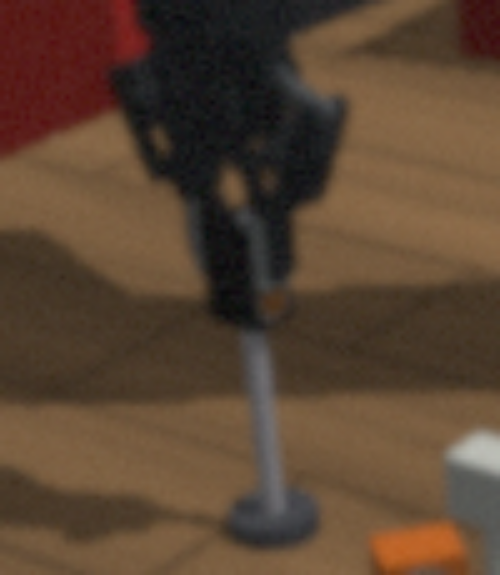

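>>> drive_tool(rows=[-5,0,0,0,0,0,10,-25,0,0,0,0,0,10,-60,0,0,0,0,0,10,-95,0,0,0,0,0,10,-130,0,0,0,0,0,10,-160,0,0,0,0,0,10,-176,0,0,0,0,0,10,-176,0,0,0,0,0,10])

```text
clock: 13.75
eef_pos: [508.7, -194.3, 320.6]
tcp_rot: [-0.111, 1.564, -0.125]
contact_force: [-0.4, 0.1, -2.4]
opening: 0.377
```

```bash
python3 - <<'E'
from h import *
p,R,s=cur();print(p,R.round(3),s["opening"],s["contact_force"],s["qpos"])
print(rel(np.array([534.8,177.7,320]),down(-.033)))
s=grab_frame("scene")[:,:,::-1]
cv2.imwrite("pics/l1.png",cv2.resize(s[0:190,100:300],None,fx=3,fy=3)); 
E
```

```text
[ 508.74979289 -194.29310012  320.57227043] [[ 0.007  0.014  1.   ]
 [-0.001  1.    -0.014]
 [-1.    -0.001  0.007]] 0.37664030479096305 [-0.36909559  0.08577611 -2.41243675] [-3.68559412e-01  1.47430067e-01  1.70303495e+00  1.65002374e-03
  1.28475054e+00 -1.92594105e+00]
(array([  0.4, 372.3,  20.9]), array([91.1,  0.3, -0.3]))
```

View pics/l1.png

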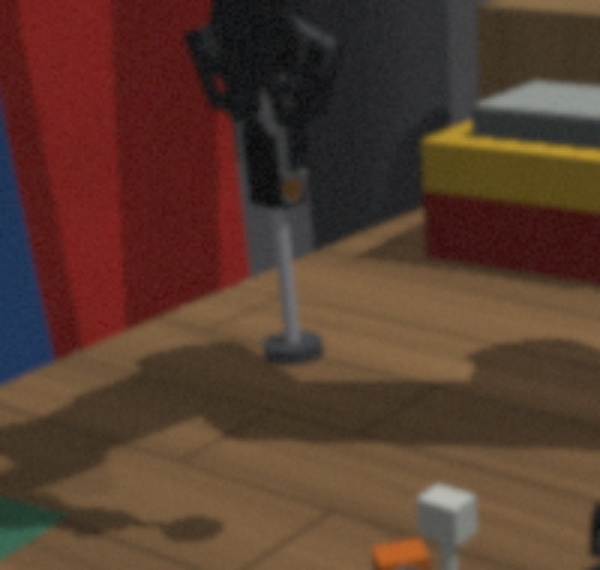

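>>> drive_tool(rows=[0,20,1,6,0,0,10,0,57,3,16,0,0,10,0,97,6,26,0,0,10,0,140,8,36,0,0,10,0,185,10,46,0,0,10,0,230,13,56,0,0,10,0,272,15,66,0,0,10,0,312,17,76,0,0,10,0,350,19,85,0,0,10,0,372,21,91,0,0,10])

```text
clock: 15.05
eef_pos: [533.5, 179.2, 317.4]
tcp_rot: [1.153, 1.569, -0.452]
contact_force: [0.8, -0.6, -3.2]
opening: 0.374
```

>>> drive_tool(rows=[0,0,0,0,0,0,10,0,0,0,0,0,0,10])

```text
clock: 15.3
eef_pos: [532.8, 178.5, 315.9]
tcp_rot: [-0.282, 1.569, -1.885]
contact_force: [-0.0, -0.1, -1.6]
opening: 0.372
```

```bash
python3 - <<'E'
from h import *
p,R,s=cur();print(p,R.round(3),s["opening"],s["contact_force"],s["qpos"])
print(rel(np.array([534.8,177.7,200]),down(-.033)))
s=grab_frame("scene")[:,:,::-1];t=grab_frame("top")[:,:,::-1]
cv2.imwrite("pics/m1.png",cv2.resize(s[0:260,230:430],None,fx=3,fy=2.3)); cv2.imwrite("pics/m2.png",t)
E
```

```text
[532.75472777 178.52454154 315.92103412] [[-0.001  0.999 -0.032]
 [-0.002 -0.032 -0.999]
 [-1.    -0.001  0.002]] 0.37205077163336486 [-0.0111486  -0.07746461 -1.64554198] [ 0.32170515  0.18387504  1.66927312 -0.00177091  1.28969973  0.35437619]
(array([115.9,   2.1,   0.5]), array([0. , 0.1, 0. ]))
```

View pics/m1.png

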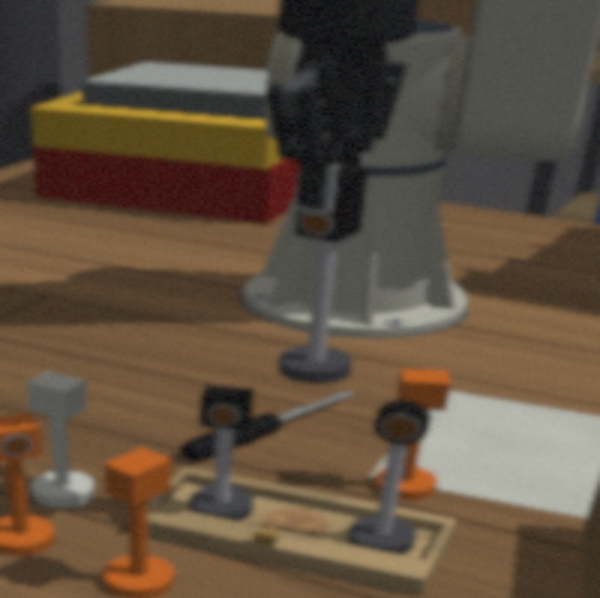

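View pics/m2.png

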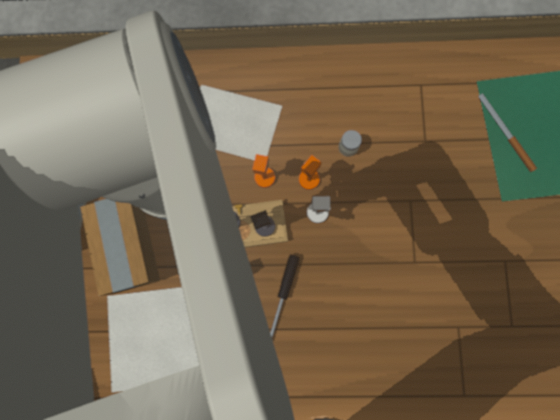

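>>> drive_tool(rows=[10,1,0.5,0,0,0,10,35,2,0.5,0,0,0,10,60,2,0.5,0,0,0,10,85,2,0.5,0,0,0,10,110,2,0.5,0,0,0,10,128,2,0.5,0,0,0,10,136,2,0.5,0,0,0,10,136,2,0.5,0,0,0,10,136,2,0.5,0,0,0,10])

```text
clock: 16.52
eef_pos: [535.9, 177.6, 181.6]
tcp_rot: [1.146, 1.568, -0.458]
contact_force: [0.1, -0.0, -1.7]
opening: 0.373
```

```bash
python3 - <<'E'
from h import *
p,R,s=cur();print(p,R.round(3),s["contact_force"])
s=grab_frame("scene")[:,:,::-1]; cv2.imwrite("pics/n_s.png",s)
cv2.imwrite("pics/n1.png",cv2.resize(s[145:255,265:395],None,fx=6,fy=5.4))
A=np.array([534.8,180.2,0])
P=proj("scene",np.array([A+[0,0,z] for z in(8,p[2]-144.2,p[2]-132.2,p[2]-144.2+60,p[2]-144.2+118)])); print(((P-[265,145])*[6,5.4]).round())
E
```

```text
[535.92316014 177.59153238 181.5998508 ] [[ 0.002  0.999 -0.034]
 [-0.001 -0.034 -0.999]
 [-1.     0.002  0.001]] [ 0.08744635 -0.03023402 -1.71104124]
[[376. 442.]
 [382. 384.]
 [384. 360.]
 [394. 258.]
 [406. 126.]]
```

View pics/n1.png

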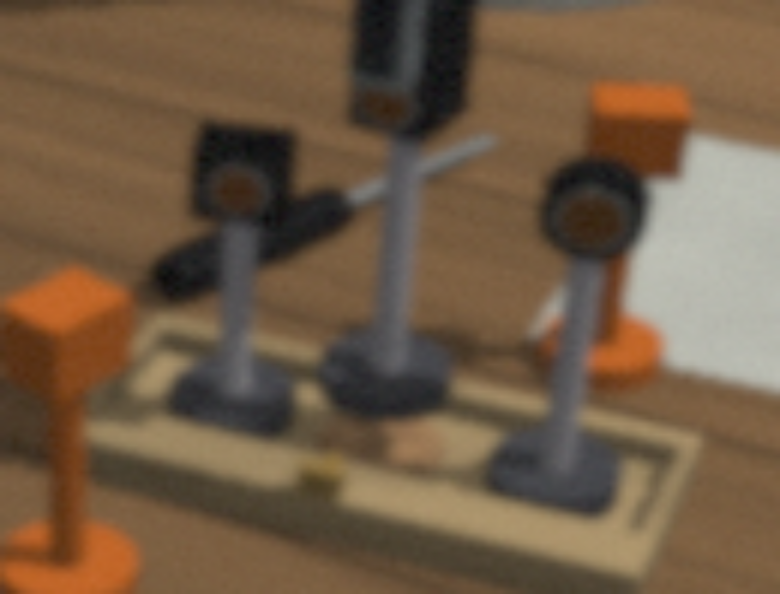

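>>> drive_tool(rows=[5,-1,0,0,0,0,10,13,-1,0,0,0,0,10,20,-1,0,0,0,0,10,25,-1,0,0,0,0,10,25,-1,0,0,0,0,10,25,-1,0,0,0,0,10])

```text
clock: 17.32
eef_pos: [535.1, 177.7, 156.7]
tcp_rot: [1.21, 1.568, -0.395]
contact_force: [0.0, 0.6, -2.7]
opening: 0.373
```

>>> drive_tool(rows=[1,0,0,0,0,0,10,1,0,0,0,0,0,10,1,0,0,0,0,0,10])

```text
clock: 17.7
eef_pos: [535.1, 177.7, 155.8]
tcp_rot: [1.253, 1.568, -0.351]
contact_force: [-0.2, 0.3, -2.2]
opening: 0.37
```

>>> drive_tool(rows=[1,0,0,0,0,0,10,1,0,0,0,0,0,10,1,0,0,0,0,0,10])

```text
clock: 18.08
eef_pos: [535.1, 177.7, 154.8]
tcp_rot: [1.253, 1.568, -0.351]
contact_force: [-0.0, 0.1, -1.9]
opening: 0.372
```

>>> drive_tool(rows=[1,0,0,0,0,0,10,1,0,0,0,0,0,10,1,0,0,0,0,0,10])

```text
clock: 18.45
eef_pos: [535.1, 177.7, 153.8]
tcp_rot: [1.229, 1.568, -0.375]
contact_force: [0.2, 0.1, -1.9]
opening: 0.374
```

>>> drive_tool(rows=[0.7,0,0,0,0,0,10,0.7,0,0,0,0,0,10,0.7,0,0,0,0,0,10])

```text
clock: 18.82
eef_pos: [535.1, 177.7, 153.1]
tcp_rot: [1.242, 1.568, -0.363]
contact_force: [0.3, 0.3, -3.2]
opening: 0.373
```

>>> drive_tool(rows=[0.7,0,0,0,0,0,10,0.7,0,0,0,0,0,10,0.7,0,0,0,0,0,10])

```text
clock: 19.2
eef_pos: [535.1, 177.7, 152.4]
tcp_rot: [1.223, 1.568, -0.382]
contact_force: [0.5, -0.2, -2.0]
opening: 0.374
```

>>> drive_tool(rows=[0.7,0,0,0,0,0,10,0.7,0,0,0,0,0,10,0.7,0,0,0,0,0,10])

```text
clock: 19.58
eef_pos: [535.3, 177.8, 152.1]
tcp_rot: [1.355, 1.568, -0.25]
contact_force: [-1.8, -0.9, 5.7]
opening: 0.373
```

>>> drive_tool(rows=[0.7,0,0,0,0,0,10,0.7,0,0,0,0,0,10,0.7,0,0,0,0,0,10])

```text
clock: 19.95
eef_pos: [535.4, 177.9, 152.1]
tcp_rot: [1.435, 1.568, -0.169]
contact_force: [-2.8, 1.0, 9.1]
opening: 0.374
```

```bash
python3 - <<'E'
from h import *
s=grab_frame("scene")[:,:,::-1];p,R,_=cur();print(p)
cv2.imwrite("pics/o1.png",cv2.resize(s[145:255,265:395],None,fx=6,fy=5.4))
E
```

```text
[535.41953588 177.86698457 152.10733431]
```

View pics/o1.png

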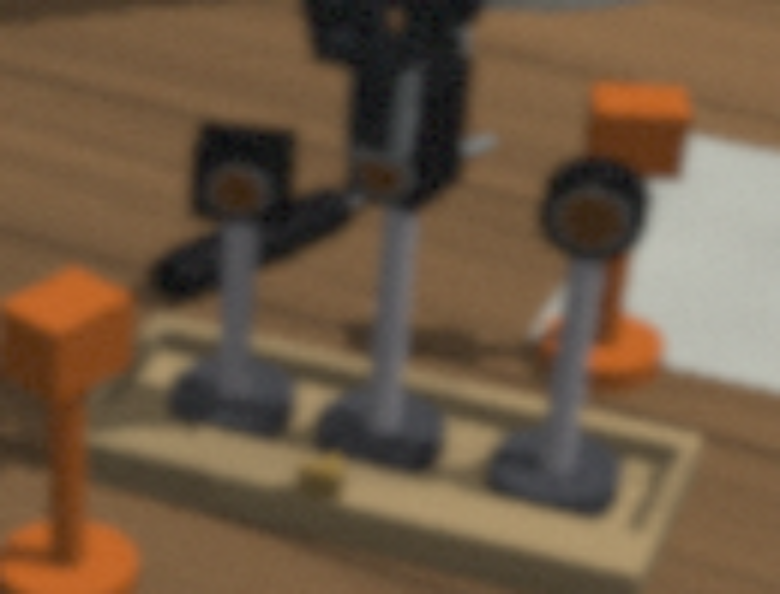

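>>> drive_tool(rows=[0,0,0,0,0,0,37,0,0,0,0,0,0,40,0,0,0,0,0,0,45,0,0,0,0,0,0,50,0,0,0,0,0,0,55,0,0,0,0,0,0,60,0,0,0,0,0,0,65,0,0,0,0,0,0,65])

```text
clock: 21.0
eef_pos: [535.4, 177.9, 152.1]
tcp_rot: [1.432, 1.567, -0.173]
contact_force: [0.1, -0.2, 0.3]
opening: 0.652
```

```bash
python3 - <<'E'
from h import *
p,R,s=cur();print(p,s["contact_force"],s["opening"])
s=grab_frame("scene")[:,:,::-1]
cv2.imwrite("pics/o2.png",cv2.resize(s[145:255,265:395],None,fx=6,fy=5.4))
E
```

```text
[535.41683261 177.87091545 152.1155014 ] [ 0.14038269 -0.1555594   0.28570172] 0.6523254388551577
```

View pics/o2.png

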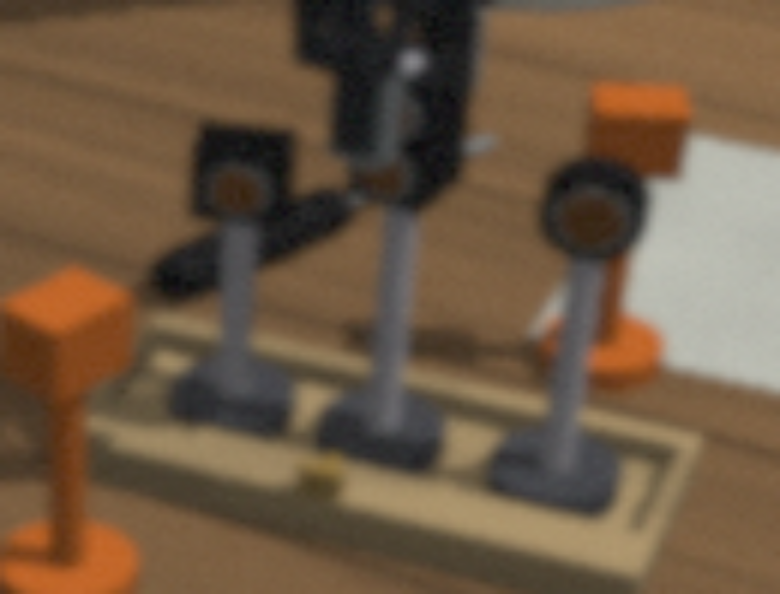

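Released and standing. Straight up, then away to clear the top view.

>>> drive_tool(rows=[-8,0,0,0,0,0,65,-25,0,0,0,0,0,65,-60,0,0,0,0,0,65,-100,0,0,0,0,0,65,-140,0,0,0,0,0,65,-140,0,40,0,0,0,65,-140,0,90,0,0,0,65,-140,0,150,0,0,0,65,-140,0,210,0,0,0,65,-140,0,270,0,0,0,65])

```text
clock: 22.3
eef_pos: [525.8, -93.8, 293.9]
tcp_rot: [1.439, 1.565, -0.165]
contact_force: [0.5, -0.2, 0.5]
opening: 0.652
```

>>> drive_tool(rows=[0,0,50,0,0,0,65,0,0,100,0,0,0,65,0,0,150,0,0,0,65,0,0,200,0,0,0,65,0,0,200,0,0,0,65])

```text
clock: 22.92
eef_pos: [518.8, -296.7, 295.2]
tcp_rot: [1.265, 1.564, -0.343]
contact_force: [-0.4, 0.0, 0.3]
opening: 0.653
```

```bash
python3 - <<'E'
from h import *
s=grab_frame("scene")[:,:,::-1];t=grab_frame("top")[:,:,::-1]
cv2.imwrite("pics/p_s.png",s);cv2.imwrite("pics/p_t.png",t)
crop(t,180,300,190,265,6,"pics/p1.png");crop(s,265,395,145,245,6,"pics/p2.png")
E
```

```text
(no output)
```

View pics/p1.png

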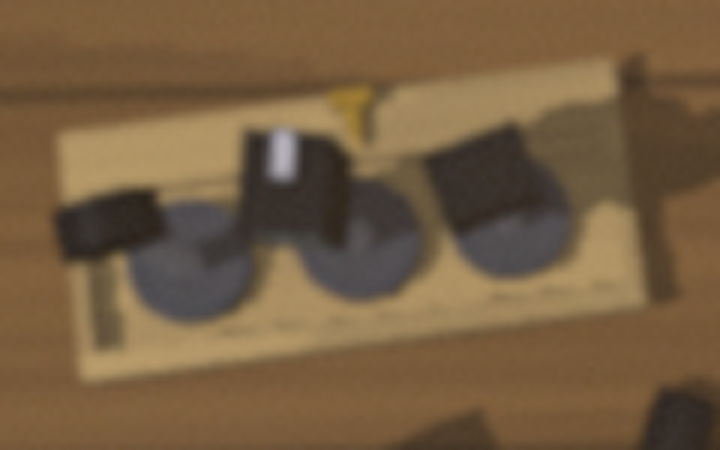

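View pics/p2.png

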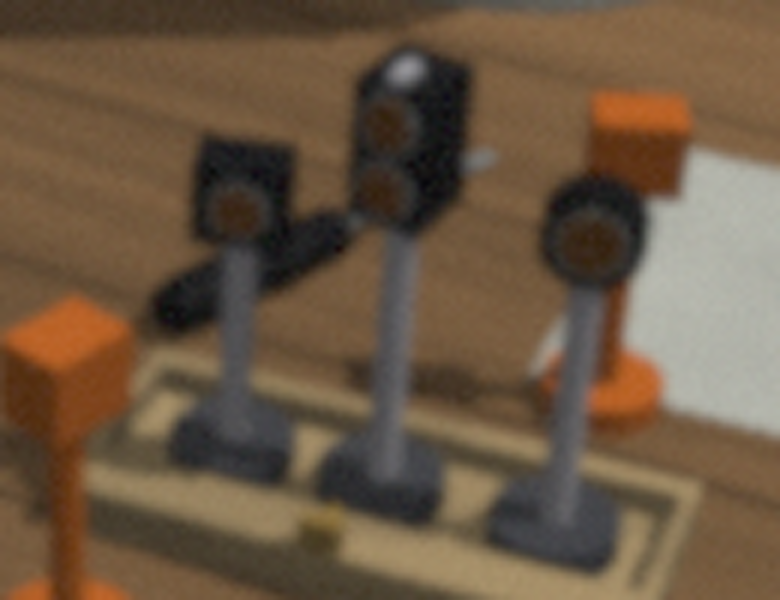

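View pics/p_t.png

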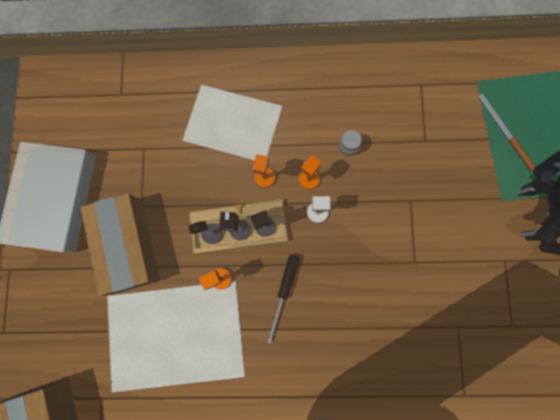

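```bash
python3 - <<'E'
from h import *
def c(X,Y): return ((X+.5)/6-.5+180,(Y+.5)/6-.5+190)
print('base',onz("top",[c(362,240)],19.5),'disc',onz("top",[c(362,243)],8.5))
print('ridge ctr, ends',onz("top",[c(282,156),c(284,131),c(281,181)],187.5))
print('head left edge',onz("top",[c(245,130),c(251,236)],183))
A=onz("top",[c(362,240)],19.5)[0]
print((( proj("top",np.array([[A[0],A[1],183],[A[0],A[1],20]]))-[180,190]+.5)*6-.5).round())
E
```

```text
base [[534.35966362 177.80405591  19.5       ]] disc [[534.41427663 179.34706274   8.5       ]]
ridge ctr, ends [[542.39173719 179.09417998 187.5       ]
 [550.21391426 178.50255604 187.5       ]
 [534.58864156 179.37305848 187.5       ]]
head left edge [[551.53420974 191.53522708 183.        ]
 [518.20989874 189.44526081 183.        ]]
[[289. 184.]
 [362. 240.]]
```

```bash
python3 - <<'E'
from rig import r, sign_off
s=r.sense(); print(s["clock"],s["contact_force"],abs(s["qvel"]).max()); print(sign_off())
E
```

```text
23.025 [ 0.37284957  0.03540083 -0.75436917] 0.027628924633717
the job is handed in; nothing more can be done
None
```

I picked up the tall signal by its post and stood it upright on the bare table, then let go. I then took it by the head from above, set it on the cork disc in the tray's middle place and released it once it was resting on the floor. The job was handed in at 23 s, with the arm well clear.

My last checks, from the final pictures:
- **Upright and released:** it stands on its own on the disc, with no leaning visible, and the fingers are off it.
- **Position:** the base is about 1.5 mm from the disc's centre (limit 10 mm).
- **Facing:** my two readings of its direction disagree: the ridge on its head gives about -3° and the head's edge about +3.6°. Either way I expect the lenses' line to miss the pointer by roughly 2–3 mm (limit 7 mm).
- **Bystanders:** the neighbouring signals, the screwdriver and the jar look the same as in the first pictures.

One measurement first seemed off: the scene camera put the disc about 5 mm nearer the robot than the top camera. I put that down to the far kerb hiding part of it, and used the top view, which agrees with the tray's edges and the neighbours' spacing. The pointer came out about 46 mm across the lane from the disc, not the 43 mm given. I set the facing using the given 43 mm.

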